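# Hang the hook-on spice shelf and stand the jar on it

### The job

Hang the loose spice shelf on the slotted upright of the spice stand: move the spice jar out of the way first, hook the shelf's two claws into the top two slots and press it down fully home so that the spring catch at the top springs out over its back plate. Then stand the spice jar upright in either bay of the hung shelf. Leave the low tin and the mug where they are and knock nothing over.

Things in the scene. Friction and masses are not known exactly. Their poses are not given: they have to be found in the camera images.
- stand: Fixed spice stand: oak foot board 170 (x) x 200 (y) x 18 mm with a hollow steel upright 44 mm wide, 22 deep, top at 210. Origin: centre of the foot's underside, z up, x pointing away from the side where the shelf hangs. The upright's front face (4 mm thick) is at x = +50 and faces -x; in it, at y = 0, four slots 10 wide, 24 high, lower edges at z = 34, 74, 114, 154.
- top_slot (a point): Middle of the lower edge of the top slot, on the upright's front face (stand x = +50, y = 0, z = 154 mm). The shelf's claws belong in this slot and the next one below it (lower edge z = 114); only there can the catch hold the shelf.
- stand_seat (a point): Where the origin of spice_shelf lies when the shelf is fully home, axes of stand and shelf alike: stand x = -10, y = 0, z = 100 mm (60 mm in front of the upright's face). Claw play lets the hung shelf droop about 2 mm (0.035 rad) at the front: that is home.
- catch (a joint): Spring catch: dark nose 8 mm wide at z = 186 to 195 mm above the top slot, 6 mm proud of the face; thumb tab to z = 220. 0 = out, up to 0.008 m pushed in (+x of stand), 3 N to start, 6 N flush. The shelf's back plate pushes it in; let go before it is pressed down, the shelf is pushed off again. Fully home, the plate's top is 2 mm below the nose, which springs out over it.
- spice_shelf: Loose steel hook-on shelf, 0.36 kg, lying right way up. Origin: centre of the tray's underside; x to the claws, y left, z up. Tray 112 (x) x 150 (y), floor 4 thick, lips 16 high. A web 8 mm thick along x at y = 0 parts it into two bays; web top 63 high in the middle, sloping from 78 at the back to 48 in front. Back plate 40 wide, 84 high, rear face at x = +60 mm.
- shelf_claws (a point): Middle of the back plate's rear face at the underside of the upper claw's neck (shelf x = +60, y = 0, z = 54 mm); the lower claw is 40 mm below. Claws 6 mm thick, 14 long; neck 9 high, hook dropping 9 below it, gap to the plate 5.5 (7 at the tip). Enter the slots along +x with the shelf 9 to 15 mm (best 12) above home height, plate to the face, then go down till the necks rest on the slot edges.
- shelf_grip (a point): Grip point on the shelf's web near its centre of mass: shelf x = +4, y = 0, z = 50 mm. Grip the web across y from above; the bays leave 67 mm free on each side of it.
- bay_left (a point): Middle of the tray floor of the shelf's left bay: shelf x = 0, y = +37.5, z = 4 mm (top of the floor). The bay is 67 mm (y) by 104 mm (x) inside.
- bay_right (a point): Middle of the tray floor of the shelf's right bay: shelf x = 0, y = -37.5, z = 4 mm (top of the floor). Same size as the left bay.
- spice_jar: Clear spice jar with dark screw cap, 41 mm in diameter, 105 mm high, 0.11 kg; origin: centre of its underside, z up. It stands on the foot board before the upright, where the shelf has to hang, and is too tall to stay under it.
- low_tin: Low food tin, 75 mm in diameter, 58 mm high; origin: centre of its underside. It stands on the foot board left or right of the spice jar; it fits under the hung shelf with 24 mm to spare and stays where it is.
- mug: White mug, 82 mm across, 112 mm with its handle, 94 mm high; origin: underside, under the middle of cup and handle together. It stands on the worktop on the side of the stand where the shelf is not, and stays where it is.
There are look-alikes about, which are no part of the job. What is meant by the spice_jar is not brown, and is the larger of those in its own colour.

How it is judged:
By the outcome, as a careful person would: the job done as asked, in the order asked, and still so for the second after the job is handed in, with the robot touching nothing.
It also fails if it takes over 69 s, if anything falls off the work surface, if the arm or the gripper's body presses on something with over 40 N, if the wrist force passes 120 N, or if a joint passes its speed limit or range.

### The arm

A 7-joint arm with a two-finger parallel gripper is mounted at the origin on a cart in front of the work surface, level with it; the furniture and walls round the work are solid. World frame = base frame: x ahead of the robot, y to its left, z up, the work surface at z = 0. Lengths are in m, angles in rad, forces in N, time in s.
With the tool pointing down it reaches from about 0.425 to 0.875 m from the base axis. Payload 8.4 kg.
Tool frame: the origin (TCP) lies at the very end of the fingers, on their centre line; the grasp point (between the pads) lies 19 mm behind it (ctrl.tcp_to_grasp is the distance from the TCP to the grasp point, in m); z points along the fingers, y is the line along which they close (so a half turn about z gives the same grasp; the last joint's range is limited). The gripper opens to 85 mm and grips with 20 to 120 N. Pads are 22 mm wide; open, the fingers measure 114 mm over their backs; the gripper's body (76 mm by 85 mm) begins 54 mm behind the grasp point. The pads swing forward as they close: fully open they stand 13 mm farther back than shut.
Start: joints at [1.104, 0.333, 0.04, 1.465, -0.013, 1.343, -0.059], TCP at [0.234, -0.607, 0.231] pointing down, gripper open.
Joint ranges: [-2.58, 2.58], [-0.38, 2.09], [-1.3, 1.39], [0.25, 2.4], [-1.5, 4.64], [0.08, 2.09], [-2.65, 2.65]. Speed limits (rad/s): [2.22, 2.22, 2.79, 2.79, 3.14, 3.14, 3.14].

### API

Orientations are given as a unit quaternion [w, x, y, z].
In Python, from workcell import ctrl, release, grab, kin, telemetry, eyes, hand_in gives the robot as it stands. Calls block until the motion is done:
- ctrl.reach(position, orientation): joint-space move of the TCP to a pose.
- ctrl.move_straight(position, orientation=None, v=0.15): straight line of the TCP; orientation=None keeps the orientation; v is the mean speed in m/s.
- ctrl.movej(angles): joint-space move.
- release() and grab(grip_force=None): open the fingers fully, or close them until they stop; grip_force is the grip in N (None keeps the last).
- ctrl.sleep(seconds).
- kin.inverse_kinematics(position, orientation): joint angles nearest the present ones, or None.
- telemetry.state(): the state.
- eyes.capture(name): name is "scene" or "top" or "wrist"; returns (picture, depth): 400x640x3 uint8, red, green, blue; 400x640 float32, m along the optical axis (not along the pixel's ray), 0 where there is no reading.
- eyes.camera_params(name): a dict with "fx", "fy", "cx", "cy" (pixels), "view" (4x4, takes a point from world to camera coordinates). Camera axes: x right, y up, looking along -z (the intrinsics and any distortion apply to the point x, -y, -z); pixel columns grow to the right and rows downward; lengths in m; the calibration is good to about 2 mm. A picture is of the moment at which its call begins: read the wrist's pose just before it. camera_params takes no time and is no camera call; for the wrist camera it gives the pose at the moment of the call.
A pose or a line that the arm cannot do raises ctrl.MotionError and nothing moves.
- hand_in(): hands the job in; it is judged then, once.
The state is a dict: "t": time; "joint_positions": joint angles; "joint_vel": joint speeds; "effort": joint torques, N m; "ee_pos": TCP position; "ee_rot": TCP orientation; "force": force on the tool from outside, world axes, zero at the start; "wrist_torque": the same for the moment, N m; "grip_width": opening from 0.0 (shut) to 1.0 (fully open); "grip_force": force on a finger pad.
Only numpy, scipy, OpenCV 4.12 (cv2) and the standard library are available. Lean on these libraries where they do the work, as an engineer would, in place of code of your own. Each camera call takes 0.05 s, during which the arm holds its last target. There are 200 camera calls.

## Working session

There is one attempt and no reset: what is moved stays moved. The work goes in short steps, each a Python script; the robot and the scene stay as the last script left them, time stands still between calls to the robot, and variables do not carry over. Pictures are saved under pics/ and viewed, at most 10 in all, crops included, and the job is handed in when it is done.

```bash
ls; mkdir -p pics; python3 - <<'E'
from workcell import ctrl, eyes, telemetry
import cv2,numpy as np
np.set_printoptions(precision=4,suppress=True)
for n in("scene","top"):
    p,d=eyes.capture(n); c=eyes.camera_params(n)
    np.savez(f"pics/{n}0.npz",p=p,d=d,**c); print(n,c)
    cv2.imwrite(f"pics/{n}0.png",p[:,:,::-1])
print(telemetry.state()['t'],ctrl.tcp_to_grasp)
E
```

```text
pics
scene {'fx': 432.0405464328334, 'fy': 432.0405464328334, 'cx': 320.9026731768801, 'cy': 200.50486055033133, 'view': array([[-0.8218, -0.5698, -0.0066,  0.3917],
       [ 0.2692, -0.3985,  0.8768, -0.2322],
       [-0.5022,  0.7188,  0.4808, -1.0351],
       [ 0.    ,  0.    ,  0.    ,  1.    ]])}
top {'fx': 387.9034772299488, 'fy': 387.9034772299488, 'cx': 320.03913392556956, 'cy': 197.6763550139054, 'view': array([[-0.0302, -0.9995, -0.0101,  0.0076],
       [ 0.9804, -0.0316,  0.1945, -0.5077],
       [-0.1947, -0.0041,  0.9809, -1.205 ],
       [ 0.    ,  0.    ,  0.    ,  1.    ]])}
0.1 0.0187
```

View pics/scene0.png

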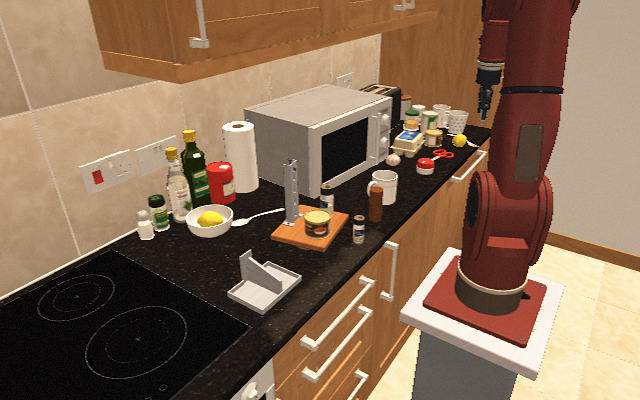

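View pics/top0.png

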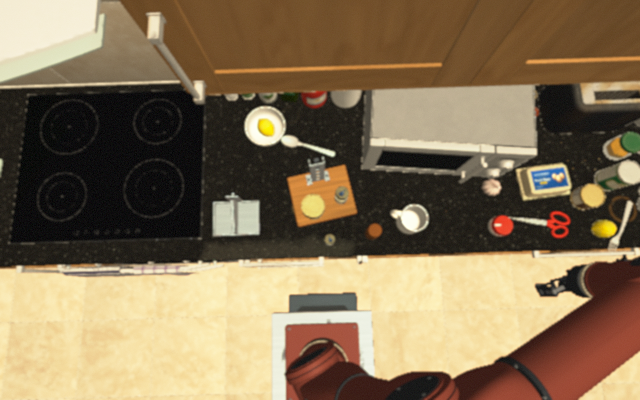

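The scene view shows the shelf at (265,285), the stand foot at (310,228), the upright at (291,190), the tin at (317,225) and the mug at (383,187). Three things could be taken for the jar: one on the foot board at scene (327,195), top (341,194); one on the worktop at scene (359,228), top (330,239); and a brown one at scene (375,205), top (375,230). I'll check the choice in a close crop.

```bash
cat > h.py <<'E'
import numpy as np,cv2
np.set_printoptions(precision=4,suppress=True)
def load(n): return dict(np.load(f"pics/{n}.npz"))
def ray(c,uv):
    uv=np.atleast_2d(uv).astype(float); V=c['view']; R=V[:3,:3]; o=-R.T@V[:3,3]
    d=np.c_[(uv[:,0]-c['cx'])/c['fx'],-(uv[:,1]-c['cy'])/c['fy'],-np.ones(len(uv))]
    return o,d@R            # depth-scaled direction
def plane(c,uv,z):
    o,d=ray(c,uv); return o+d*((z-o[2])/d[:,2])[:,None]
def cloud(c,uv=None):
    D=c['d']
    if uv is None: v,u=np.indices(D.shape); uv=np.c_[u.ravel(),v.ravel()]
    z=D[uv[:,1],uv[:,0]]; o,d=ray(c,uv); return o+d*z[:,None]
def proj(c,P):
    q=np.atleast_2d(P)@c['view'][:3,:3].T+c['view'][:3,3]
    return np.c_[c['cx']+c['fx']*q[:,0]/-q[:,2],c['cy']-c['fy']*q[:,1]/-q[:,2]]
def tri(c1,p1,c2,p2):
    o1,d1=ray(c1,p1);o2,d2=ray(c2,p2);d1=d1[0];d2=d2[0]
    s=np.linalg.lstsq(np.c_[d1,-d2],o2-o1,rcond=None)[0]
    a=o1+s[0]*d1;b=o2+s[1]*d2; return (a+b)/2,np.linalg.norm(a-b)
E
python3 - <<'E'
from h import *
t=load('top0');s=load('scene0')
a=cv2.resize(t['p'][140:260,200:420],None,fx=3.6,fy=3.6,interpolation=2)[:,:,::-1]
b=cv2.resize(s['p'][150:320,220:410],None,fx=3.6,fy=3.6,interpolation=2)[:,:,::-1]
cv2.imwrite('pics/c_top.png',a);cv2.imwrite('pics/c_scene.png',b[:600])
P=cloud(t).reshape(400,640,3)
for n,(u,v) in dict(boardjar=(341,194),smalljar=(330,239),brown=(375,230),tin=(313,206),mug=(410,217),shelf=(220,220),webtop=(234,205),foot=(310,190),up=(317,163),catch=(319,158)).items(): print(n,P[v,u])
# table height
print(np.median(P[180:190,250:280,2]), np.median(P[245,200:300,2]))
Q=cloud(s); m=(Q[:,2]>.25)&(Q[:,0]>.3)&(abs(Q[:,1])<.4); print(Q[m][:,0].min(), np.percentile(Q[m],[1,50],axis=0))
E
```

```text
boardjar [ 0.5028 -0.0727  0.1216]
smalljar [ 0.3701 -0.035   0.0856]
brown [ 0.3916 -0.1724  0.1031]
tin [0.4776 0.0148 0.0696]
mug [ 0.4422 -0.3046  0.0016]
shelf [0.4518 0.3268 0.0045]
webtop [0.49   0.2672 0.0635]
foot [0.5403 0.0245 0.0219]
up [ 0.577  -0.0032  0.2115]
catch [ 0.6589 -0.0086 -0.0075]
-3.570445752842932e-05 0.0014916152681960781
0.5853546599380883 [[ 0.6128 -0.3822  0.2533]
 [ 0.9065  0.2167  0.4975]]
```

View pics/c_scene.png

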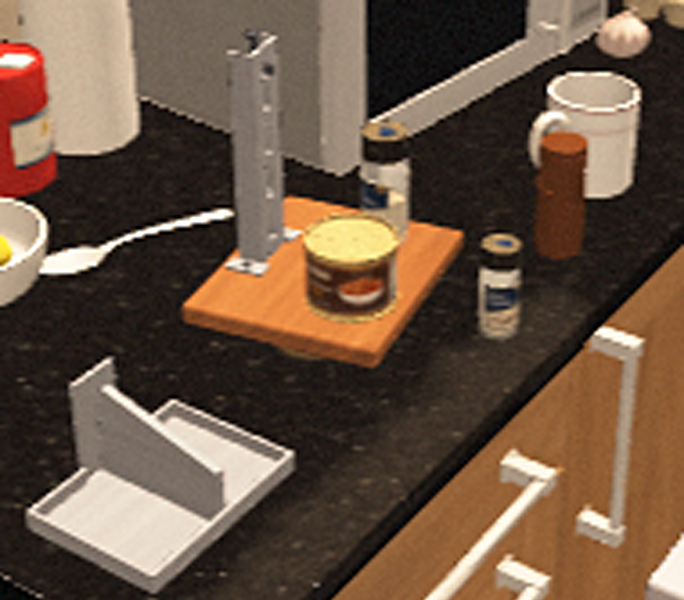

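View pics/c_top.png

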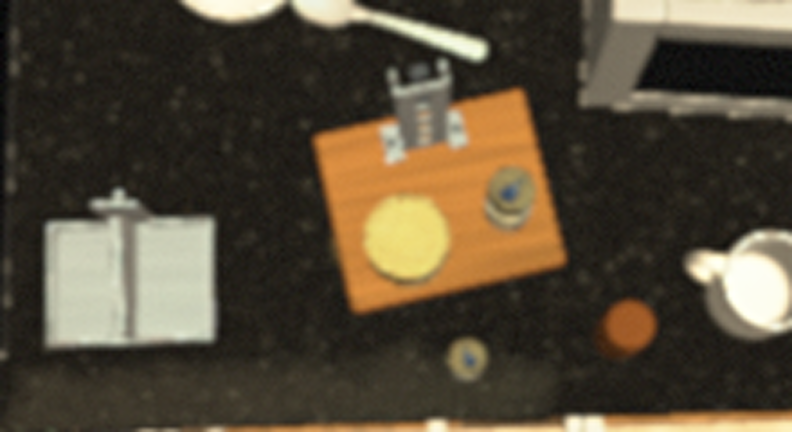

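The board jar at crop (510,195) is clearly the larger of the two clear jars, about 103 mm tall above the board. The one at crop (467,358) is only about 86 mm tall, and the other is brown. So the board jar is the spice jar. Next come coarse poses from masks.

```bash
cat >> h.py <<'E'
def big(m,seed=None):
    n,l,st,_=cv2.connectedComponentsWithStats(m.astype(np.uint8))
    k=l[seed[1],seed[0]] if seed else 1+np.argmax(st[1:,4])
    return (l==k).astype(np.uint8)
def rect(XY):
    (c,s,a)=cv2.minAreaRect((np.asarray(XY)[:,:2]*1000).astype(np.float32))
    return np.array(c)/1000,np.array(s),a
def fitcirc(XY):
    A=np.c_[2*XY,np.ones(len(XY))]; s=np.linalg.lstsq(A,(XY**2).sum(1),rcond=None)[0]
    return s[:2],np.sqrt(s[2]+s[:2]@s[:2])
E
python3 - <<'E'
from h import *
t=load('top0'); p=t['p']; P=cloud(t).reshape(400,640,3)
hsv=cv2.cvtColor(p,cv2.COLOR_RGB2HSV)
roi=np.zeros((400,640),bool);roi[140:250,190:420]=1
print('cam',ray(t,(0,0))[0], hsv[195,300],hsv[220,220],p[205,234])
m=(hsv[...,0]<20)&(hsv[...,1]>120)&roi&(abs(P[...,2]-.018)<.012)
m=big(m); c=max(cv2.findContours(m,0,1)[0],key=cv2.contourArea)[:,0]
print('board',rect(plane(t,c,.018)),len(c))
m=big((hsv[...,1]<60)&(hsv[...,2]>90)&roi&(np.arange(640)<270),(220,220)); 
for z in(.0,.016):
  c=max(cv2.findContours(m,0,1)[0],key=cv2.contourArea)[:,0]
  print('shelf',z,rect(plane(t,c,z)),cv2.boundingRect(c))
# jar cap top/tin top by height
for n,lo,hi,b in(('jar',.112,.13,(325,360,180,215)),('tin',.068,.085,(295,330,190,222)),('small',.075,.1,(315,345,225,250)),('mug',.08,.11,(385,435,195,245)),('up',.19,.225,(300,335,145,175)),('shelfweb',.03,.09,(205,265,185,245)),('plate',.07,.09,(205,265,185,245))):
  q=P[b[2]:b[3],b[0]:b[1]].reshape(-1,3); q=q[(q[:,2]>lo)&(q[:,2]<hi)]
  print(n,len(q),q.mean(0),q.min(0),q.max(0),rect(q)[1:])
s=load('scene0');Q=cloud(s)
m=(Q[:,2]>.2)&(Q[:,0]>.3)&(Q[:,0]<.75)&(abs(Q[:,1])<.35);print('obst',[ (z,Q[m&(Q[:,2]>z)][:,0].min()) for z in(.2,.24,.3,.45)])
E
```

```text
cam [ 0.2634 -0.0133  1.2807] [ 15 181 201] [ 36  30 211] [141 136 123]
board (array([ 0.5233, -0.014 ]), array([171.8389, 200.4741]), 10.810317993164062) 244
shelf 0.0 (array([0.473 , 0.2768]), array([147.6432, 158.4159]), 0.18602266907691956) (212, 192, 48, 45)
shelf 0.016 (array([0.4703, 0.2732]), array([145.7987, 156.4368]), 0.1860179305076599) (212, 192, 48, 45)
jar 138 [ 0.5083 -0.0762  0.1229] [ 0.4888 -0.0947  0.1125] [ 0.5281 -0.0576  0.1279] (array([36.811, 39.295]), 88.37348937988281)
tin 424 [0.4803 0.0149 0.0732] [ 0.4443 -0.0205  0.0681] [0.5162 0.0497 0.082 ] (array([69.8309, 71.1849]), 87.55430603027344)
small 78 [ 0.3718 -0.0345  0.0811] [ 0.358  -0.0477  0.076 ] [ 0.3864 -0.0197  0.0881] (array([27.8533, 28.3367]), 88.4901351928711)
mug 174 [ 0.4323 -0.2908  0.0899] [ 0.3885 -0.3387  0.0802] [ 0.4703 -0.2381  0.0984] (array([91.1957, 81.2191]), 28.769868850708008)
up 88 [ 0.5783 -0.0029  0.2072] [ 0.5676 -0.0235  0.1902] [0.5983 0.0201 0.2217] (array([27.2448, 43.5419]), 10.822680473327637)
shelfweb 223 [0.4756 0.2696 0.0574] [0.4052 0.2516 0.0307] [0.5293 0.2909 0.0878] (array([122.7344,  38.8705]), 9.379124641418457)
plate 50 [0.505  0.2711 0.0772] [0.4693 0.2519 0.0707] [0.5245 0.2905 0.0878] (array([51.4257, 35.3088]), 25.379472732543945)
obst [(0.2, np.float64(0.569906274092428)), (0.24, np.float64(0.5888221854350163)), (0.3, np.float64(0.6080103460086944)), (0.45, np.float64(0.6080103460086944))]
```

```bash
cat >> h.py <<'E'
from scipy.spatial.transform import Rotation as Ro
def down(phi):   # tool down, closing axis at world angle phi (rad) -> quat wxyz
    y=np.array([np.cos(phi),np.sin(phi),0]);z=np.array([0,0,-1.]);x=np.cross(y,z)
    q=Ro.from_matrix(np.c_[x,y,z]).as_quat(); return [q[3],q[0],q[1],q[2]]
def shot(n,f):
    from workcell import eyes
    c=eyes.camera_params(n); p,d=eyes.capture(n); np.savez(f"pics/{f}.npz",p=p,d=d,**c)
    cv2.imwrite(f"pics/{f}.png",p[:,:,::-1]); c=dict(c,p=p,d=d); return c
E
python3 - <<'E'
from h import *
from workcell import ctrl,kin,telemetry
s=telemetry.state();print(s['ee_rot'],Ro.from_quat(np.roll(s['ee_rot'],-1)).as_matrix())
for nm,pos,ph in(('view',(.47,-.03,.38),10.8),('jar',(.508,-.076,.069),10.8),('shelf',(.475,.27,.031),95),('seat',(.52,-.015,.25),100.8)):
  for k in(0,180,-180):
    print(nm,ph+k,kin.inverse_kinematics(pos,down(np.radians(ph+k))))
ctrl.reach((.47,-.03,.38),down(np.radians(100.8)))
c=shot('wrist','w1');print(c['view'],c['fx'],c['cx'],c['cy'],telemetry.state()['t'])
E
```

```text
[-0.0007  0.9831  0.1829 -0.0002] [[ 0.9331  0.3596 -0.0006]
 [ 0.3596 -0.9331  0.0013]
 [-0.0001 -0.0015 -1.    ]]
view 10.8 [ 0.6237 -0.0508 -0.6158  1.5946 -0.0294  1.5885  0.1965]
view 190.8 None
view -169.2 None
jar 10.8 [ 0.5475  0.2578 -0.5418  1.9526  0.1598  0.9728  0.1184]
jar 190.8 [-0.9493  0.4576  1.2311  2.0171 -0.5094  1.024  -2.4241]
jar -169.2 [-0.9493  0.4576  1.2311  2.0171 -0.5094  1.024  -2.4241]
shelf 95 [ 0.2443  0.5433 -1.0317  1.8867  0.5454  1.026   0.6369]
shelf 275 [ 0.2291  0.5315 -1.0094  1.8873  0.5282  1.0184 -2.4921]
shelf -85 [ 0.2291  0.5315 -1.0094  1.8873  0.5282  1.0184 -2.4921]
seat 100.8 [ 0.5769  0.1078 -0.6744  1.7213  0.0691  1.3365  1.6485]
seat 280.8 [ 0.483   0.0974 -0.5721  1.7252  0.0542  1.3348 -1.4819]
seat -79.2 [ 0.483   0.0974 -0.5721  1.7252  0.0542  1.3348 -1.4819]
[[-0.1852  0.9827 -0.0006  0.1171]
 [-0.9369 -0.1767 -0.3016  0.5189]
 [-0.2965 -0.0553  0.9534 -0.3846]
 [ 0.      0.      0.      1.    ]] 283.2709698010835 321.07561189042264 198.43921366372524 2.4333
```

View pics/w1.png

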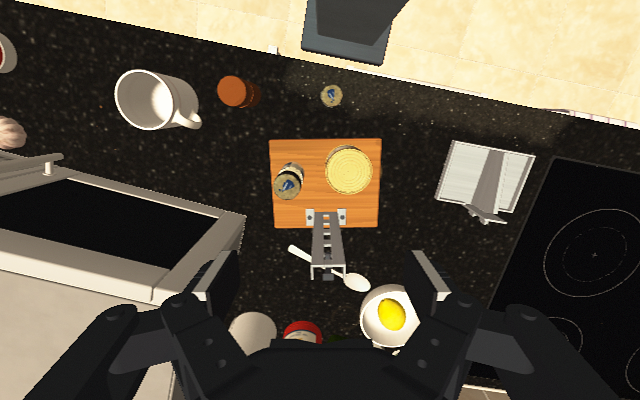

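The wrist view shows the board at (325,183), jar cap (289,180), tin (348,170), upright (326,245) and shelf (487,178). The board lies square to the image, so its yaw of about 10.8° holds. I'll measure from this second view.

```bash
python3 - <<'E'
from h import *
w=load('w1');t=load('top0'); p=w['p'];P=cloud(w).reshape(400,640,3)
hsv=cv2.cvtColor(p,cv2.COLOR_RGB2HSV); print('cam',ray(w,(0,0))[0])
m=(hsv[...,0]<20)&(hsv[...,1]>120)&(abs(P[...,2]-.018)<.008); m[:130]=0;m[235:]=0;m[:,:260]=0;m[:,390:]=0
c=max(cv2.findContours(big(m),0,1)[0],key=cv2.contourArea)[:,0]
r=rect(plane(w,c,.018));print('board',r,'z',np.median(P[m.astype(bool)][:,2]))
def st(q,c0=r[0],a=np.radians(10.8)):
    d=q-np.r_[c0,0]; return np.c_[d[:,0]*np.cos(a)+d[:,1]*np.sin(a),-d[:,0]*np.sin(a)+d[:,1]*np.cos(a),d[:,2]]
q=P[205:285,300:350].reshape(-1,3); s=st(q)
k=(s[:,2]>.04)&(s[:,2]<.215)&(abs(s[:,1])<.03)
print('upright n',k.sum(),np.percentile(s[k],[1,5,50,95,99],axis=0))
f=k&(abs(s[:,0]-np.median(s[k][:,0]))<.012)&(s[:,2]<.2)
A=np.c_[s[f][:,1:],np.ones(f.sum())];
for i in range(3):
  co=np.linalg.lstsq(A,s[f][:,0],rcond=None)[0];res=s[f][:,0]-A@co
  kk=abs(res)<.004; ff=np.flatnonzero(f); f=np.zeros_like(f);f[ff[kk]]=1;A=A[kk]
print('face x = ',co,'n',f.sum(),'yrange by z:')
for z in(.06,.1,.14,.18):
  g=f&(abs(s[:,2]-z)<.015);print(z,g.sum(),s[g][:,1].min(),s[g][:,1].max())
for n,lo,hi,b in(('jar',.11,.13,(265,310,155,205)),('tin',.068,.085,(320,380,140,200)),('web',.03,.09,(430,540,135,225)),('plate',.079,.09,(430,540,135,230))):
  q=P[b[2]:b[3],b[0]:b[1]].reshape(-1,3); q=q[(q[:,2]>lo)&(q[:,2]<hi)]
  print(n,len(q),q.mean(0),np.median(q[:,2]),q.min(0),q.max(0),rect(q))
# caps by colour-free: shelf tray
m=(hsv[...,1]<60)&(hsv[...,2]>90);m[:130]=0;m[230:]=0;m[:,:425]=0;m[:,545:]=0
m=big(m);c=max(cv2.findContours(m,0,1)[0],key=cv2.contourArea)[:,0];print('shelf',cv2.boundingRect(c))
tr=P[130:230,425:545].reshape(-1,3)[m[130:230,425:545].ravel()>0];g=tr[tr[:,2]<.022];print('tray',rect(g),np.median(g[:,2]))
E
```

```text
cam [ 0.3938 -0.0447  0.5233]
board (array([ 0.5239, -0.0119]), array([169.4704, 198.7389]), 11.441165924072266) z 0.018836132003165695
upright n 1512 [[ 0.046  -0.0211  0.0448]
 [ 0.0503 -0.0198  0.0593]
 [ 0.0511  0.0005  0.1602]
 [ 0.0587  0.0206  0.211 ]
 [ 0.0696  0.022   0.2119]]
face x =  [-0.0112 -0.0014  0.0513] n 1147 yrange by z:
0.06 144 -0.02111016910583938 0.02256850117864153
0.1 193 -0.021392706845007853 0.022275192436951183
0.14 238 -0.020809953387638733 0.022168506057543537
0.18 281 -0.021154392153080317 0.022492646452726903
jar 623 [ 0.5079 -0.0739  0.1235] 0.12415493721561704 [ 0.4896 -0.094   0.11  ] [ 0.5291 -0.0543  0.1266] (array([ 0.5095, -0.0739]), array([39.4458, 39.6782]), 84.42219543457031)
tin 1698 [0.4798 0.0171 0.074 ] 0.07391506430158401 [ 0.4432 -0.0204  0.0682] [0.5179 0.0543 0.0793] (array([0.4801, 0.017 ]), array([74.7761, 74.0324]), 68.94084167480469)
web 1276 [0.4729 0.2705 0.0547] 0.05400886967439511 [0.4052 0.2525 0.03  ] [0.5311 0.2936 0.0873] (array([0.469 , 0.2798]), array([ 40.7027, 124.8897]), 81.5347900390625)
plate 72 [0.5145 0.2726 0.0836] 0.08413652657538351 [0.5126 0.2525 0.079 ] [0.5175 0.2934 0.0873] (array([0.5152, 0.273 ]), array([ 4.8386, 40.9334]), 0.5632837414741516)
shelf (434, 140, 102, 85)
tray (array([0.4744, 0.2731]), array([146.505 , 151.7297]), 0.443618506193161) 0.005263562173965286
```

```bash
python3 - <<'E'
from h import *
from workcell import *
q=down(np.radians(11.4)); jx,jy=.508,-.0742
ctrl.reach((jx,jy,.2),q)
ctrl.move_straight((jx,jy,.069),v=.12)
grab(40); ctrl.sleep(.1); s=telemetry.state();print(s['t'],s['grip_width'],s['grip_force'],s['force'])
ctrl.move_straight((jx,jy,.19),v=.15)
s=telemetry.state();print(s['grip_width'],s['force'])
ctrl.move_straight((.475,.03,.19),v=.25)
ctrl.move_straight((.50,.14,.15),v=.25)
ctrl.move_straight((.50,.14,.0525),v=.1)
s=telemetry.state();print(s['t'],s['force'],s['ee_pos'])
release(); ctrl.move_straight((.50,.14,.16),v=.2)
# view pose over the shelf
ctrl.reach((.43,.27,.30),down(np.radians(90.4)))
c=shot('wrist','w2');print(telemetry.state()['t'],telemetry.state()['joint_positions'],ray(c,(0,0))[0])
E
```

```text
5.6583 0.4687990411964581 39.678194895386696 [-0.634  -0.7884  5.2355]
0.4680912350346593 [-0.8371 -0.0156 -1.3334]
8.95 [ 0.1888  0.0733 -0.748 ] [0.5005 0.1402 0.0531]
11.2667 [ 0.3456  0.098  -1.0412  1.6575  0.0847  1.4368  0.8697] [0.3528 0.2694 0.4424]
```

View pics/w2.png

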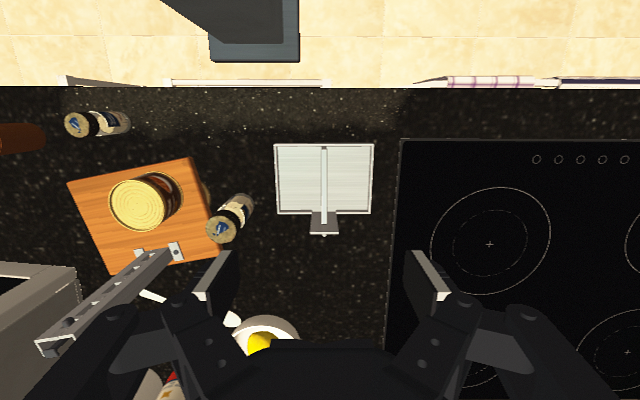

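The jar stands upright at (232,218) on the worktop, and the shelf is at (324,180) with its web running along column 324. I'll measure the shelf and jar here, and re-measure the stand.

```bash
python3 - <<'E'
from h import *
w=load('w2');p=w['p'];P=cloud(w).reshape(400,640,3)
q=P[185:250,195:270].reshape(-1,3);q=q[(q[:,2]>.098)&(q[:,2]<.115)];print('jar',q.mean(0),rect(q),np.median(q[:,2]))
b=P[138:240,268:380].reshape(-1,3)
web=b[(b[:,2]>.044)&(b[:,2]<.074)&(abs(b[:,1]-.273)<.012)]
print('web',len(web),np.polyfit(web[:,0],web[:,1],1),web[:,1].min(),web[:,1].max(),'slope',np.polyfit(web[:,0],web[:,2],1),web[:,0].min(),web[:,0].max())
for x in(.42,.44,.46,.48,.5):
  g=web[abs(web[:,0]-x)<.006];print(x,np.median(g[:,1]),np.median(g[:,2]))
tr=b[(b[:,2]>.002)&(b[:,2]<.024)&(b[:,0]<.52)];
print('tray',rect(tr),tr.min(0),tr.max(0),'floor z',np.median(tr[:,2]))
lip=b[(b[:,2]>.012)&(b[:,2]<.022)];print('lips',rect(lip),lip.min(0),lip.max(0),np.median(lip[:,2]))
pl=b[(b[:,2]>.078)&(b[:,2]<.09)];print('plate',rect(pl),pl.min(0),pl.max(0),np.median(pl[:,2]))
E
```

```text
jar [0.4995 0.1414 0.1057] (array([0.5011, 0.1403]), array([39.3549, 40.132 ]), 64.00605010986328) 0.10617901581150599
web 499 [-0.0024  0.2748] 0.26184933113000103 0.28492707709278753 slope [0.1069 0.012 ] 0.40512875390434205 0.5305827048439675
0.42 0.273159510244706 0.05329756808200986
0.44 0.2746119895197956 0.05885707950128316
0.46 0.2733503863267623 0.0645925698949627
0.48 0.27345283297174927 0.07043950362592116
0.5 0.2749083079074386 0.07392873147344553
tray (array([0.4566, 0.273 ]), array([123.9632, 181.8141]), 0.26049068570137024) [0.3944 0.1823 0.002 ] [0.5189 0.3641 0.0234] floor z 0.005126692557491069
lips (array([0.4575, 0.2737]), array([112.8384, 149.997 ]), 0.4209408760070801) [0.4006 0.1984 0.012 ] [0.5138 0.3488 0.0216] 0.016517007455342292
plate (array([0.5073, 0.2736]), array([20.1706, 38.936 ]), 0.5949282646179199) [0.4973 0.2542 0.0782] [0.5175 0.2931 0.0863] 0.08397392846243204
```

```bash
python3 - <<'E'
from h import *
from workcell import *
gx,gy=.4615,.2735; q=down(np.radians(90.4))
ctrl.reach((gx,gy,.13),q)
ctrl.move_straight((gx,gy,.0313),v=.1)
grab(110); ctrl.sleep(.1); s=telemetry.state();print(s['t'],s['grip_width'],s['grip_force'],s['force'],s['ee_pos'])
ctrl.move_straight((gx,gy,.06),v=.08)
s=telemetry.state();print(s['force'],s['wrist_torque'])
ctrl.move_straight((gx,gy,.20),v=.2)
a=np.radians(11.4);ex=np.r_[np.cos(a),np.sin(a)];F=np.r_[.5742,-.0018]
g=F-.096*ex
ctrl.move_straight((*g,.20),down(np.pi/2+a),v=.2)
s=telemetry.state();print(s['t'],s['ee_pos'],s['force'],s['joint_positions'])
shot('wrist','w3');shot('scene','s3');shot('top','t3')
E
```

```text
13.925 0.0744386641467846 107.57102206349373 [-1.9689 -1.6258  5.2797] [0.4616 0.2735 0.0315]
[-0.0941  0.0894 -3.7658] [-0.0091  0.0028 -0.0181]
16.9083 [ 0.48   -0.0197  0.2   ] [ 1.0331  0.4493 -3.4591] [ 0.7972  0.0658 -0.8662  1.8711  0.0529  1.2283  1.6854]
```

View pics/w3.png

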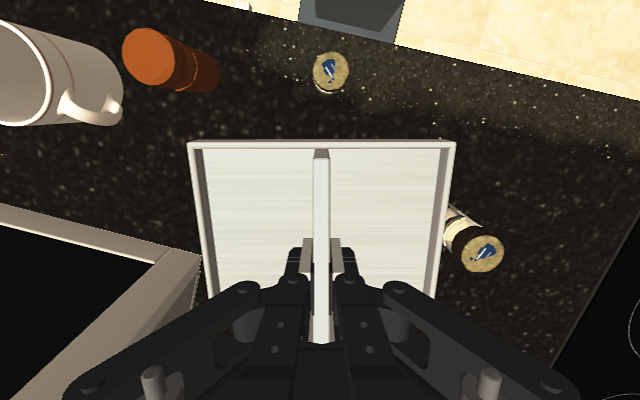

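The shelf is held level and square, with the front lip along row 146 and the web along column 321. I'll check its pose in the hand and against the upright in the other views.

```bash
python3 - <<'E'
from h import *
w=load('w3');P=cloud(w).reshape(400,640,3)
a=np.radians(11.4);ex=np.r_[np.cos(a),np.sin(a)];ey=np.r_[-ex[1],ex[0]];T=np.r_[.48,-.0197]
def loc(q,o=T-.004*ex,z=.1687): return np.c_[(q[:,:2]-o)@ex,(q[:,:2]-o)@ey,q[:,2]-z]
b=loc(P[135:300,180:470].reshape(-1,3))
fl=b[(abs(b[:,2]-.004)<.006)&(abs(b[:,0])<.054)&(abs(b[:,1])<.07)&(abs(b[:,1])>.01)]
print('floor',len(fl),np.linalg.lstsq(np.c_[fl[:,:2],np.ones(len(fl))],fl[:,2],rcond=None)[0])
fr=b[(b[:,2]>.011)&(b[:,2]<.022)&(b[:,0]<-.045)];print('frontlip',fr.min(0),fr.max(0),np.median(fr[:,2]),rect(fr))
wb=b[(b[:,2]>.044)&(abs(b[:,1])<.012)&(b[:,0]<-.01)];print('web',np.polyfit(wb[:,0],wb[:,1],1),np.polyfit(wb[:,0],wb[:,2],1))
for n in('s3','t3'):
  c=load(n);q=cloud(c)
  F=np.r_[.5742,-.0018]; s=loc(q,F,0)
  u=s[(abs(s[:,0])<.03)&(abs(s[:,1])<.03)&(s[:,2]>.05)&(s[:,2]<.2)];f=u[abs(u[:,0]-np.median(u[:,0]))<.006]
  top=s[(s[:,0]>-.01)&(s[:,0]<.03)&(abs(s[:,1])<.03)&(s[:,2]>.2)&(s[:,2]<.216)]
  print(n,'upright y',np.percentile(u[:,1],[1,99]),np.median(u[:,0]),len(u),'top',top.min(0) if len(top) else 0,top.max(0) if len(top) else 0)
  l=loc(q);pl=l[(l[:,2]>.078)&(l[:,2]<.09)&(abs(l[:,1])<.03)&(l[:,0]>.03)&(l[:,0]<.07)]
  print(' plate',len(pl),pl.min(0) if len(pl) else 0,pl.max(0) if len(pl) else 0)
  tr=l[(l[:,2]>.01)&(l[:,2]<.022)&(abs(l[:,1])<.09)&(abs(l[:,0])<.08)];print(' lips',len(tr),np.percentile(tr,[1,99],axis=0))
E
```

```text
floor 23642 [-0.0001 -0.0005  0.0046]
frontlip [-0.0566 -0.0743  0.011 ] [-0.045   0.0753  0.0219] 0.016257950542135358 (array([-0.0508,  0.0005]), array([149.6248,  11.5631]), 89.98067474365234)
web [0.0022 0.0007] [-1.3672  0.0183]
s3 upright y [-0.0231  0.0241] 0.0019637599422986586 603 top [-0.0021 -0.0246  0.2005] [0.0206 0.0238 0.216 ]
 plate 24 [ 0.0528 -0.0191  0.0781] [0.0598 0.0218 0.0856]
 lips 371 [[-0.0573 -0.0747  0.0101]
 [ 0.07    0.0767  0.0217]]
  return _methods._mean(a, axis=axis, dtype=dtype,
  ret = ret.dtype.type(ret / rcount)
Traceback (most recent call last):
IndexError: index -1 is out of bounds for axis 0 with size 0
```

```bash
python3 - <<'E'
from h import *
from workcell import *
a=np.radians(11.4);ex=np.r_[np.cos(a),np.sin(a)];ey=np.r_[-ex[1],ex[0]];F=np.r_[.5742,-.0018]-.0003*ey
ctrl.move_straight((*(F-.090*ex),.1433),v=.15)
ctrl.move_straight((*(F-.073*ex),.1433),v=.06)
def fr():
    f=[]
    for _ in range(3): ctrl.sleep(.02); f.append(telemetry.state()['force'])
    f=np.mean(f,0); return np.r_[f[:2]@ex,f[:2]@ey,f[2]]
f0=fr();print('base',f0)
for d in(.070,.066,.063,.060,.058,.057,.056,.055,.054,.053):
    ctrl.move_straight((*(F-d*ex),.1433),v=.04)
    f=fr()-f0; p=np.array(telemetry.state()['ee_pos'])[:2]-F
    print(d,f,'at',p@ex,p@ey)
    if f[0]<-14 or (d>.063 and f[0]<-4): break
print(telemetry.state()['t'])
E
```

```text
base [-0.3012  0.2006 -2.7277]
0.07 [ 0.4761  0.411  -0.6114] at -0.0700485353132043 -1.9068104696354157e-05
0.066 [-0.0841 -0.1085 -0.1601] at -0.06591469597090788 2.606751938258356e-05
0.063 [ 0.3658 -0.0686 -0.2932] at -0.0629507009009039 6.394141652825057e-05
0.06 [-3.4071  0.1511  1.0414] at -0.0604569125936764 4.750309599618735e-05
0.058 [-4.6653  0.1371 -0.2843] at -0.05834957892894249 1.562454652460553e-05
0.057 [-4.8832  0.539  -0.796 ] at -0.05736058086809992 4.0234693458580965e-05
0.056 [-5.0149  0.2205  0.0284] at -0.05647057961748925 1.1734387457727443e-05
0.055 [-8.3827 -0.0044  2.667 ] at -0.055975844371755755 4.1040115788233365e-05
0.054 [-14.9992   0.9564   7.3024] at -0.05600638933440796 2.479431012159906e-05
20.775
```

The claws are in and the plate met the face at the predicted distance. Next I press it down.

```bash
python3 - <<'E'
from h import *
from workcell import *
a=np.radians(11.4);ex=np.r_[np.cos(a),np.sin(a)];ey=np.r_[-ex[1],ex[0]];F=np.r_[.5742,-.0018]-.0003*ey
f0=np.r_[-.3,.2,-2.9]
def fr():
    f=[]
    for _ in range(3): ctrl.sleep(.02); f.append(telemetry.state()['force'])
    f=np.mean(f,0); return np.r_[f[:2]@ex,f[:2]@ey,f[2]]
for z in(.1403,.1373,.1353,.1338,.1328,.1318,.1308,.1301,.1294,.1287,.1280,.1272,.1264):
    ctrl.move_straight((*(F-.0552*ex),z),v=.04)
    f=fr()-f0; p=telemetry.state()['ee_pos']
    print(z,f,'at',(np.array(p)[:2]-F)@ex,p[2])
    if f[2]>45 or f[0]<-40: break
print(telemetry.state()['t'])
shot('wrist','w4');shot('scene','s4');shot('top','t4')
s=load('s4');cv2.imwrite('pics/s4c.png',cv2.resize(s['p'][140:270,250:400],None,fx=4,fy=4,interpolation=2)[:,:,::-1])
E
```

```text
0.1403 [-6.9936 -0.0307  1.2379] at -0.05600185720653409 0.1400771502039189
0.1373 [-7.169  -0.0519  0.465 ] at -0.05599312540973477 0.1370159023796731
0.1353 [-7.0854 -0.7733  0.4372] at -0.05600184921483273 0.13499941019294281
0.1338 [-6.1    -0.0395  1.1439] at -0.05597403017249098 0.13355726737426646
0.1328 [-7.2816 -0.3036  3.1357] at -0.05598003185187185 0.13266847121946077
0.1318 [-7.6783  0.0601  3.6653] at -0.055967318739997426 0.13171316962862484
0.1308 [-11.7322   0.2366  11.7991] at -0.05597895795680225 0.1313852582663087
0.1301 [-15.4898   1.1646  18.5181] at -0.056018385867921426 0.13124486459537923
0.1294 [-19.1373   0.8817  25.7669] at -0.056108973241636155 0.13108007026178667
0.1287 [-24.0429   1.9967  32.7958] at -0.05617106447802639 0.1309135545526814
0.128 [-27.4367   1.6586  39.6613] at -0.056253544560532026 0.130741354020565
0.1272 [-32.0856   2.5388  47.8875] at -0.05632880332573454 0.13052468675783827
24.375
```

View pics/s4c.png

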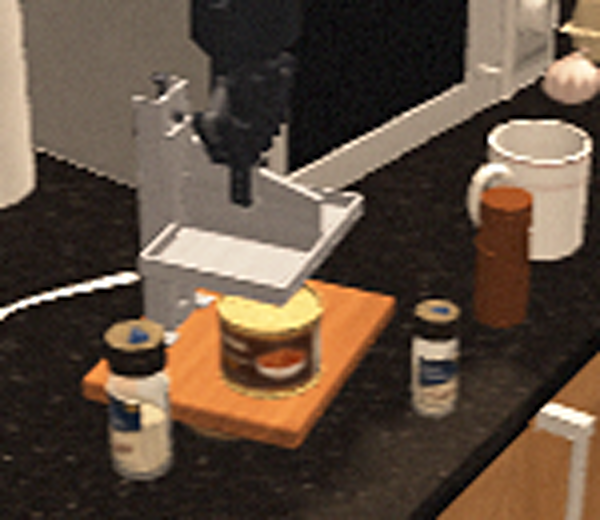

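The shelf sits on its slots: the claw necks hit bottom at TCP z = 0.1313, which is home. I'll ease off, release, back out and check the catch.

```bash
python3 - <<'E'
from h import *
from workcell import *
a=np.radians(11.4);ex=np.r_[np.cos(a),np.sin(a)];F=np.r_[.5742,-.0018]
ctrl.move_straight((*(F-.0558*ex),.1312),v=.04);ctrl.sleep(.1)
release(); ctrl.sleep(.1); print(telemetry.state()['force'])
ctrl.move_straight((*(F-.060*ex),.25),v=.15)
g=F-.17*ex
ctrl.move_straight((*g,.33),v=.25)
w=shot('wrist','w5');s=shot('scene','s5');print(telemetry.state()['t'])
P=cloud(w).reshape(400,640,3);ey=np.r_[-ex[1],ex[0]]
L=np.dstack([(P[...,:2]-F)@ex,(P[...,:2]-F)@ey,P[...,2]])
def rep(n,m): q=L[m];print(n,len(q),np.round(np.percentile(q,[2,50,98],axis=0),4).tolist() if len(q) else '')
x,y,z=L[...,0],L[...,1],L[...,2]
rep('platetop',(z>.176)&(z<.188)&(abs(y)<.022)&(x<-.001)&(x>-.02)&(abs(y)>.008))
rep('nose',(z>.186)&(z<.2)&(abs(y)<.006)&(x<-.002)&(x>-.015))
rep('floor',(abs(z-.103)<.006)&(abs(y)<.07)&(abs(y)>.012)&(x<-.01)&(x>-.11))
m=(abs(z-.103)<.006)&(abs(y)<.068)&(abs(y)>.012)&(x<-.01)&(x>-.11)
print(np.linalg.lstsq(np.c_[x[m]+.06,y[m],np.ones(m.sum())],z[m],rcond=None)[0])
uv=proj(w,[[*F,.19]])[0].astype(int);u,v=uv;print(uv)
A=cv2.resize(w['p'][max(v-45,0):v+45,u-60:u+60],(600,450),interpolation=2)
us,vs=proj(s,[[*F,.18]])[0].astype(int)
B=cv2.resize(s['p'][vs-30:vs+60,us-20:us+20],(200,450),interpolation=2)
cv2.imwrite('pics/c5.png',np.hstack([A,B])[:,:,::-1])
E
```

```text
[ 0.2828  0.2223 -1.1538]
27.45
platetop 151 [[-0.0075, -0.0183, 0.1761], [-0.0064, 0.0089, 0.183], [-0.0011, 0.0201, 0.1855]]
nose 44 [[-0.0075, -0.0033, 0.189], [-0.005, 0.0003, 0.1938], [-0.0023, 0.0039, 0.1965]]
floor 5052 [[-0.1071, -0.0678, 0.1006], [-0.0621, -0.0124, 0.1029], [-0.0124, 0.0676, 0.1053]]
[ 0.0324 -0.0013  0.103 ]
[320 322]
```

View pics/c5.png

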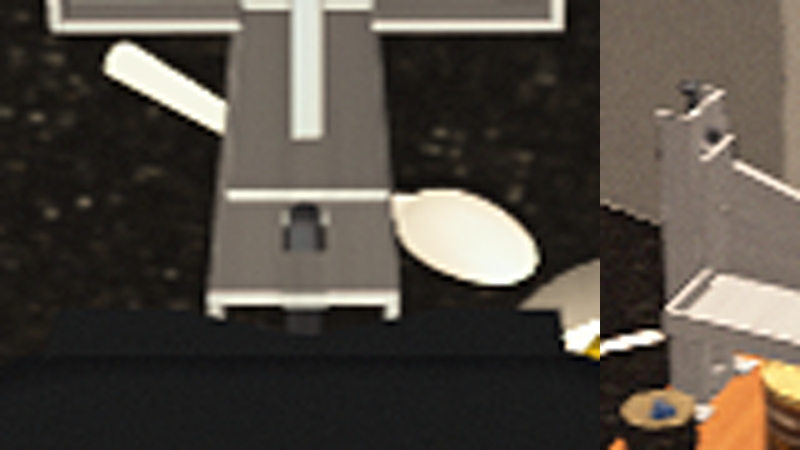

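The catch nose (crop (305,225)) stands out over the back plate's top edge (row 195). By depth the plate top is at 0.184 and the nose at 0.189 to 0.196, 5 to 7 mm proud, with a droop of 0.032 rad, so the shelf is home. Next the jar goes into the left bay.

```bash
python3 - <<'E'
from h import *
from workcell import *
a=np.radians(11.4);ex=np.r_[np.cos(a),np.sin(a)];ey=np.r_[-ex[1],ex[0]];F=np.r_[.5742,-.0018];q=down(a)
b=F-.062*ex+.040*ey; print('bay',b,kin.inverse_kinematics((*b,.157),q))
ctrl.reach((.5005,.1405,.20),q)
ctrl.move_straight((.5005,.1405,.0525),v=.12)
grab(40);ctrl.sleep(.1);s=telemetry.state();print(s['t'],s['grip_width'],s['grip_force'])
ctrl.move_straight((.5005,.1405,.26),v=.2)
ctrl.move_straight((*b,.26),v=.15)
ctrl.move_straight((*b,.168),v=.12);ctrl.sleep(.1)
f0=telemetry.state()['force'][2];print('f0',f0)
for z in np.arange(.164,.150,-.0015):
    ctrl.move_straight((*b,z),v=.04);ctrl.sleep(.05)
    f=telemetry.state()['force'][2]-f0
    if f>2.0: break
print('touch',z,f)
release();ctrl.sleep(.1)
ctrl.move_straight((*b,.28),v=.15)
ctrl.move_straight((*(b-.10*ex),.33),v=.2)
w=shot('wrist','w6');s=shot('scene','s6');print(telemetry.state()['t'])
cv2.imwrite('pics/c6.png',cv2.resize(s['p'][130:270,240:420],(771,600),interpolation=2)[:,:,::-1])
E
```

```text
bay [0.5055 0.0252] [ 0.8737  0.2583 -1.1285  1.8634  0.2526  1.1772 -0.1413]
31.4333 0.47091094574067943 39.7072646766901
f0 -0.4278856090479134
touch 0.1535 10.180302067912743
39.4167
```

View pics/c6.png

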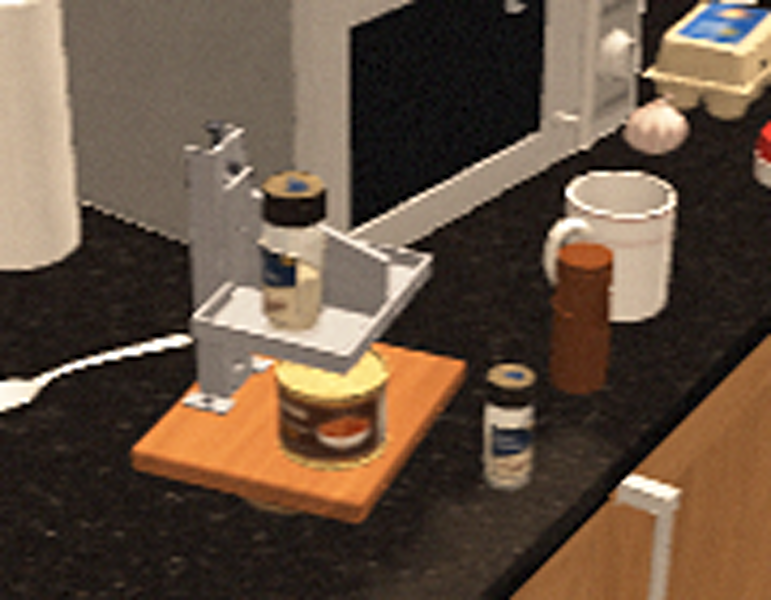

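The jar stands upright in the left bay at (293,250). The shelf is hung, and the tin, mug and look-alikes haven't moved. One last numeric check, then I hand in.

```bash
python3 - <<'E'
from h import *
from workcell import *
w=load('w6');P=cloud(w)
a=np.radians(11.4);ex=np.r_[np.cos(a),np.sin(a)];ey=np.r_[-ex[1],ex[0]];F=np.r_[.5742,-.0018]
x,y,z=(P[:,:2]-F)@ex,(P[:,:2]-F)@ey,P[:,2]
m=(z>.2)&(z<.217)&(x<-.03)&(x>-.1)&(abs(y-.04)<.04);print('cap',x[m].mean(),y[m].mean(),np.median(z[m]))
m=(z>.186)&(z<.2)&(abs(y)<.006)&(x<-.002)&(x>-.015);print('nose',m.sum(),np.median(x[m]))
m=(abs(z-.103)<.006)&(abs(y+.04)<.028)&(x<-.01)&(x>-.11);print('floor',np.polyfit(x[m]+.06,z[m],1))
m=(z>.068)&(z<.082)&(np.hypot(P[:,0]-.48,P[:,1]-.017)<.05);print('tin',P[m].min(0),P[m].max(0))
s=telemetry.state();print(s['force'],s['t']); print(hand_in())
E
```

```text
cap -0.06562290896181355 0.040589730655624316 0.20775059304738766
nose 52 -0.004553389491897971
floor [0.0332 0.1031]
tin [ 0.4433 -0.0152  0.0682] [0.4822 0.0538 0.0784]
[ 0.3791 -0.2738 -0.0443] 39.4167
the job is handed in; nothing more can be done
None
```

The shelf is hung fully home with the catch out over its back plate, the spice jar stands upright in the left bay, the tin and mug were left in place, and the job was handed in at 39.4 s.

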